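# Pass the slide box through the sprung gate

## Task

Hand the blue slide box on along the raised track: press the green rail down with one fingertip so the red gate sinks into the deck, and while you keep it held down push the box with the other finger along the track, over the sunken gate and wholly into the bay at the closed end. Then let go so that the gate springs fully up again behind the box. Only push: do not lift or tip the box, do not shove it against the raised gate, and leave the bottles, vial and timer on the bench alone.

Things in the scene. Friction and masses are not known exactly. Their poses are not given: they have to be found in the camera images.
- track: Raised aluminium track, fixed; place and yaw vary. Origin: on the bench under the middle of the gate, on the track's centre line, z up. It runs along its y axis; boxes travel to -y. Deck top z = 50 mm; grey side walls, inner faces x = +-31.5 mm, 4 mm thick, tops z = 64 mm. Gate slot y = -6 to +6 mm. The green rail stands on its -x side (nearer the robot).
- track_entry (a point): Middle of the deck's open entry end, on the deck top: x 0, y +200, z 50 mm in the track's frame.
- track_bay (a point): Foot of the bay's end stop at the closed end, on the deck top: x 0, y -125, z 50 mm in the track's frame; the stop is 14 mm high, like the walls.
- gate_hinge (a point): Middle of the gate's hinge axis, which runs parallel to the track's y: x -120, y 0, z 42 mm in the track's frame. Its black brackets (y = +-50 mm) reach z = 48 mm.
- gate_rail (a point): Green flat rail, 32 (x) x 270 (y) x 6 mm, part of the gate. This point: middle of its top face; gate up: x -65, y +75, z 74 mm in the track's frame (so y -60 to +210). Pressed anywhere along it, it sinks up to 15 mm, moves up to 7 mm towards the track and tilts up to 0.26 rad. Takes 3 to 4 N to start, about 6 N at the stop; springs back when let go.
- gate_blade (a point): Red gate blade, 40 mm wide across the track (x), 5 mm thick (y), in the slot. This point: middle of its top edge; gate up, this lies at x = +5, y = 0, z = 64 mm in the track's frame, 14 mm above the deck. It is below the deck, and the box can pass, when the joint is above 0.14.
- gate (a joint): Hinge of rail and blade, rad: 0 = gate up (shut, where its spring holds it), grows as the rail is pressed, 0.26 = bottom stop (blade well under the deck, rail top at about 59 mm).
- slide_box: Blue closed slide box, 56 mm wide (x), 83 mm long (y), 36 mm high, 0.08 to 0.15 kg, loose. Origin: centre of its underside. It stands on the deck on the entry side of the gate with its long side along the track, its centre at y = +75 to +120 mm in the track's frame.
- immersion_oil: Small white bottle with red cap, 29 mm across, 56 mm high, loose on the bench beyond the track's closed end. Origin: centre of its underside. Leave alone.
- dropper_bottle: Brown dropper bottle with black cap, 34 mm across, 63 mm high, loose on the bench to the right. Origin: centre of its underside. Leave alone.
- vial: White vial with red cap, 25 mm across, 55 mm high, loose on the bench to the right. Origin: centre of its underside. Leave alone.
- timer: White timer with three buttons, 62x62x22 mm, loose on the bench to the right. Origin: centre of its underside. Leave alone.
Things that resemble listed ones, but are neither listed nor needed, are in the scene too. There is more than one size of the slide_box; the one meant has the size given above.

How it is judged:
By the outcome, as a careful person would: the job done as asked, in the order asked, and still so for the second after the job is handed in, with the robot touching nothing.
It also fails if it takes over 42 s, if anything falls off the work surface, if the arm or the gripper's body presses on something with over 40 N, if the wrist force passes 120 N, or if a joint passes its speed limit or range.

## Robot

A 6-joint arm with a two-finger parallel gripper is mounted at the origin on a cart in front of the work surface, level with it; the furniture and walls round the work are solid. World frame = base frame: x ahead of the robot, y to its left, z up, the work surface at z = 0. Lengths are in mm, angles in rad, forces in N, time in s.
With the tool pointing down it reaches from about 275 to 1000 mm from the base axis. Payload 8.4 kg.
Tool frame: the origin (TCP) lies midway between the tips of the shut fingers; the grasp point (between the pads) lies 19 mm behind it; z points along the fingers, y is the direction in which the jaws open and shut (so a half turn about z gives the same grasp; the last joint's range is limited). The gripper opens to 85 mm and grips with 20 to 120 N. Pads are 22 mm wide; open, the fingers measure 114 mm over their backs; the gripper's body (76 mm by 85 mm) begins 54 mm behind the grasp point. The pads swing forward as they close: fully open they stand 13 mm farther back than shut.
Start: joints at [-1.307, 0.353, 1.633, -0, 1.155, -0.002], TCP at [164.174, -603.054, 231.281] pointing down, gripper open.
Joint ranges: [-2.63, 2.63], [-0.92, 2.1], [0.06, 2.66], [-1.3, 4.44], [0, 2.69], [-3.02, 3.02]. Speed limits (rad/s): [2.22, 2.22, 2.79, 3.14, 3.14, 3.14].

## Interface

Orientations are given as [roll, pitch, yaw] about the fixed x, y, z axes, in that order (R = Rz(yaw) Ry(pitch) Rx(roll)).
In Python, from rig import r gives the robot as it stands. The module is installed in compiled form; this text tells all that it offers.
- The arm moves only by the tool drive_tool, never from a script. Its argument "moves" is a list of rows, each a list of 3 entries, a list of its own where there are three numbers: the closure, from 0 (fully open) to 1 (shut), then the shift along the tool's x, y, z in cm, then the turn about the tool's z in degrees. In form: [[claw, [dx, dy, dz], roll], ...]. A call has 1 to 12 rows; each row is the pose to reach, as a shift and turn from the pose measured when the call began, along the tool's axes at that moment; what a row does not reach only later rows make up. A row lasts 1/8 s, in which the tool goes at most 62.5 mm and 10.7 degrees, less where a joint would pass 70% of its speed; a pose out of reach is approached as far as the arm can. A call with a gripper value outside its range is refused whole. The fingers move at their own pace and stop on an object; "grip_force" is the grip in N (left out, the last holds). Time passes only in rows, so rows that repeat a pose let the fingers close. It gives the time, the measured TCP pose, the force and the opening at its end, in the units of the state.
- r.sense(): the state, without advancing time (a new reading comes with each control period).
- r.grab_frame(name): name is "side" or "top" or "wrist"; returns a dict with "color" (384x512x3 uint8, red, green, blue), "fx", "fy", "cx", "cy" (pixels), "D" ([k1, k2, p1, p2, k3] as OpenCV has them; the pictures are not rectified), "pose" (4x4, takes a point from camera to world coordinates); the wrist camera has in their place "hand_eye" (4x4, takes a point from camera to tool coordinates, whose origin is the TCP and whose axes are the flange's). Camera axes: x right, y up, looking along -z (the intrinsics and any distortion apply to the point x, -y, -z); pixel columns grow to the right and rows downward; lengths in mm; the calibration is good to about 2 mm. A picture is of the moment at which its call begins: read the wrist's pose just before it. There is no depth.
- r.sign_off(): hands the job in, once; it reports no verdict.
Trained networks look in the newest picture that a camera, given by its name, has taken for a name from the list of things; names that differ only in an ending like _2 or _b are one class to them, and where a whole thing is asked for, a point or a joint stands for the part that bears it (a point fixed in the world has none). Each returns a list of dicts, best first, with "score" (0 to 1); they miss things now and then, are a little off and sometimes report something else, mostly with a low value. They report only what shows in the picture. A call takes as long as a camera call. They do not tell look-alikes from the thing itself.
- r.outline_of(thing, camera): "mask" (384x512 bool, what is visible of it) and "at" ([column, row] in pixels, amid what is visible of it).
- r.spot_point(thing, camera): "at" ([column, row] in pixels: a listed point, or the origin of a listed thing).
The state is a dict: "clock": time; "qpos": joint angles; "qvel": joint speeds; "joint_efforts": joint torques, N m; "eef_pos": TCP position; "tcp_rot": TCP orientation; "contact_force": force on the tool from outside, world axes, zero at the start; "wrist_torque": the same for the moment, N m; "opening": opening from 0.0 (shut) to 1.0 (fully open).
Only numpy, scipy, OpenCV 4.12 (cv2) and the standard library are available. Lean on these libraries where they do the work, as an engineer would, in place of code of your own. Each camera call takes 0.05 s, during which the arm holds its last target.

## Working session

There is one attempt and no reset: what is moved stays moved. The work goes in short steps, Python scripts to look and compute and a tool call to move; the robot and the scene stay as the last step left them, time stands still between calls to the robot, and variables do not carry over. Pictures are saved under pics/ and viewed, and the job is handed in when it is done.

Besides the shell and the picture viewer there is one more tool, called after "Emit:" by a JSON object that holds its "fn" and its "kwargs". drive_tool: Moves the arm, as the interface text tells. Its arguments: {"type":"object","properties":{"moves":{"type":"array"},"grip_force":{"type":"number"}},"required":["moves"]}

```bash
mkdir -p pics; ls
cat > h.py <<'E'
import numpy as np, cv2
from rig import r
def save(n,f): cv2.imwrite(f'pics/{n}.png',cv2.cvtColor(f['color'],cv2.COLOR_RGB2BGR))
def K(f): return np.array([[f['fx'],0,f['cx']],[0,f['fy'],f['cy']],[0,0,1.]])
def ray(f,px,pose=None):
    P=f['pose'] if pose is None else pose
    P=np.array(P)
    u=cv2.undistortPoints(np.array([[px]],float),K(f),np.array(f['D'],float))[0,0]
    d=P[:3,:3]@np.array([u[0],-u[1],-1]); return P[:3,3],d
def onz(f,px,z):
    o,d=ray(f,px); return o+d*(z-o[2])/d[2]
def proj(f,X):
    P=np.array(f['pose']); c=(np.atleast_2d(X)-P[:3,3])@P[:3,:3]
    c=c*[1,-1,-1]
    return cv2.projectPoints(c.reshape(-1,1,3),np.zeros(3),np.zeros(3),K(f),np.array(f['D'],float))[0].reshape(-1,2)
E
python3 - <<'E'
from h import *
print(r.sense())
for c in ['side','top']:
    f=r.grab_frame(c); save(c+'0',f); print(c,np.round(f['pose'],3).tolist(),f['fx'],f['D'])
    for t in ['track_entry','track_bay','gate_hinge','gate_rail','gate_blade','slide_box']:
        print(t,[(np.round(q['at'],1).tolist(),round(q['score'],2)) for q in r.spot_point(t,c)[:4]])
E
```

```text
pics
{'clock': 0.0, 'qpos': array([-1.30741369e+00,  3.53644611e-01,  1.63413431e+00, -1.95198120e-05,
        1.15518741e+00, -2.40156166e-03]), 'qvel': array([-0.00028173,  0.00157187, -0.00071633, -0.00130083,  0.00058953,
       -0.00106332]), 'joint_efforts': array([ 2.78842366e-03, -6.05241466e+01, -3.42063582e+01,  2.62683634e-04,
        9.27218789e-03,  1.52792083e-06]), 'eef_pos': array([ 164.03659028, -602.60062187,  230.56380989]), 'tcp_rot': array([-3.14021894e+00,  1.45482460e-05,  2.65792106e-01]), 'contact_force': array([ 0.73339174, -0.2241837 , -0.1017152 ]), 'wrist_torque': array([ 0.01113517, -0.03719092,  0.00172049]), 'opening': 0.999135910482781}
side [[0.994, 0.055, -0.097, 404.244], [-0.111, 0.604, -0.789, -1121.647], [0.016, 0.795, 0.606, 893.803], [0.0, 0.0, 0.0, 1.0]] 428.69044862493695 [-0.01502597  0.          0.          0.          0.        ]
track_entry [([252.9, 166.6], 0.74)]
track_bay [([257.9, 224.6], 0.91)]
gate_hinge []
gate_rail [([234.1, 177.7], 0.71)]
gate_blade [([252.9, 196.5], 0.6)]
slide_box [([303.5, 261.2], 0.89), ([251.2, 179.8], 0.63)]
top [[0.017, 0.991, -0.133, 365.331], [-1.0, 0.016, -0.002, -88.612], [0.0, 0.133, 0.991, 1133.912], [0.0, 0.0, 0.0, 1.0]] 383.7497357012685 [0.002564 0.       0.       0.       0.      ]
track_entry [([162.4, 168.4], 0.68)]
track_bay [([273.8, 181.3], 0.68)]
gate_hinge [([226.3, 218.8], 0.71)]
gate_rail [([199.7, 198.2], 0.83)]
gate_blade [([228.6, 180.5], 0.59)]
slide_box [([191.7, 172.0], 0.9), ([310.8, 142.8], 0.86), ([226.6, 217.8], 0.36)]
```

Run:
```python
from h import *
import cv2
for c,(x0,y0,x1,y1) in dict(top=(120,110,330,260),side=(180,120,370,290)).items():
    im=cv2.imread(f'pics/{c}0.png'); s=min(800/(x1-x0),600/(y1-y0))
    cv2.imwrite(f'pics/{c}0z.png',cv2.resize(im[y0:y1,x0:x1],None,fx=s*.99,fy=s*.99,interpolation=cv2.INTER_CUBIC))
f=r.grab_frame('top')
E={'track_entry':(162.4,168.4,50),'track_bay':(273.8,181.3,50),'hinge':(226.3,218.8,42),'rail':(199.7,198.2,74),'blade':(228.6,180.5,64),'box':(191.7,172,50),'box2':(310.8,142.8,0)}
for k,v in E.items(): print('top',k,onz(f,v[:2],v[2]).round(1))
g=r.grab_frame('side')
E={'track_entry':(252.9,166.6,50),'track_bay':(257.9,224.6,50),'rail':(234.1,177.7,74),'blade':(252.9,196.5,64),'box':(251.2,179.8,50)}
for k,v in E.items(): print('side',k,onz(g,v[:2],v[2]).round(1))
```

```text
top track_entry [558.1 161.6  50. ]
top track_bay [ 526. -158.   50.]
top hinge [417.4 -24.6  42. ]
top rail [471.7  48.7  74. ]
top blade [524.1 -29.7  64. ]
top box [549.1  77.2  50. ]
top box2 [ 653.1 -272.3    0. ]
side track_entry [549.6 154.2  50. ]
side track_bay [ 531.2 -160.5   50. ]
side rail [475.7  56.3  74. ]
side blade [528.9 -39.5  64. ]
side box [535.1  73.1  50. ]
```

View pics/top0.png

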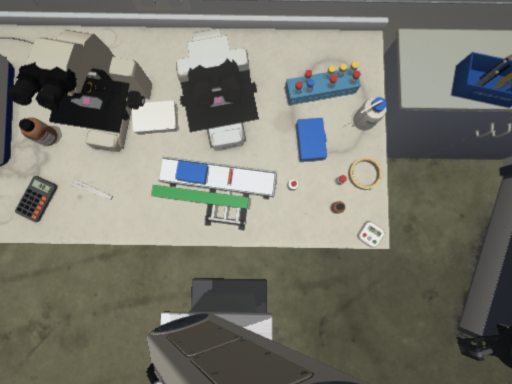

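View pics/side0.png

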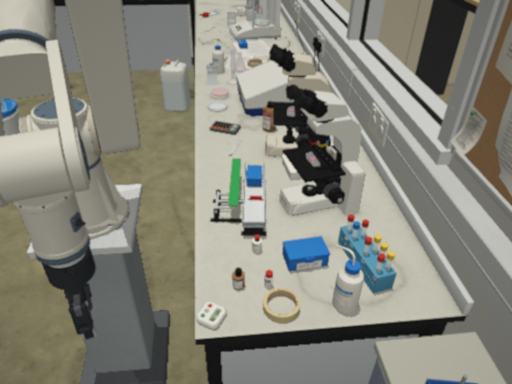

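```bash
ls pics
```

```text
side0.png
side0z.png
top0.png
top0z.png
```

View pics/top0z.png

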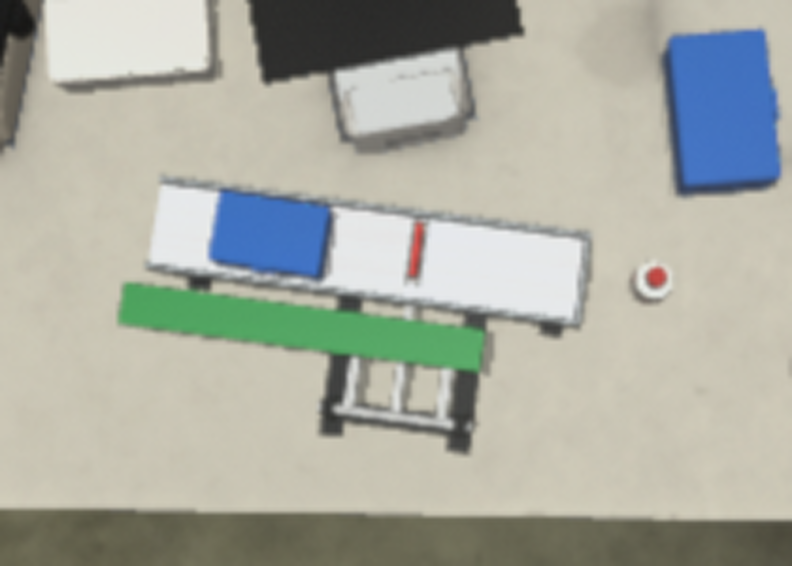

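View pics/side0z.png

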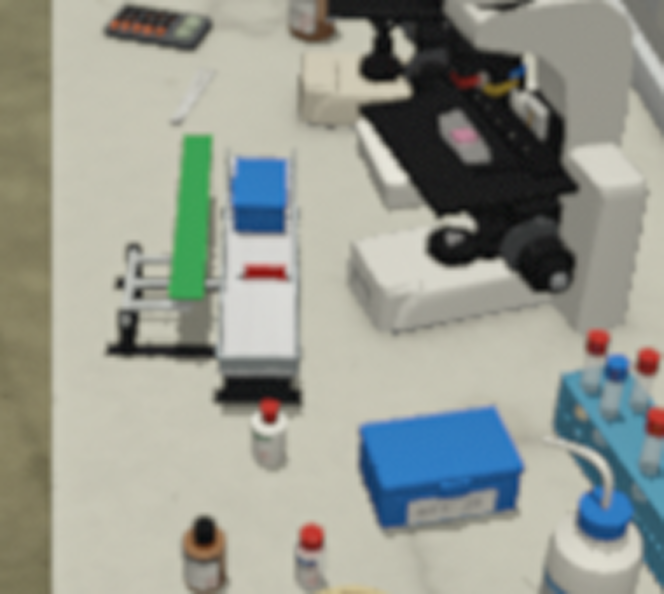

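Of the two blue boxes, the one on the track at top px (192,172) is the target. The one on the bench at (311,140) is larger and not on the deck. Next I fit the track pose from corners.

```bash
cat > fit.py <<'E'
from h import *
from scipy.optimize import least_squares
f=r.grab_frame('top'); g=r.grab_frame('side')
s=3.771
pts=[((125,283),(-49,210,74)),((119,323),(-81,210,74)),((485,330),(-49,-60,74)),((480,370),(-81,-60,74)),
((161,178),(35.5,200,64)),((148,268),(-35.5,200,64)),((590,235),(35.5,-129,64)),((580,326),(-35.5,-129,64)),((421,222),(25,0,64)),((412,279),(-15,0,64))]
px=np.array([p[0] for p in pts])/s+[120,110]; X=np.array([p[1] for p in pts],float)
def T(p,X):
    c,s_=np.cos(p[2]),np.sin(p[2]); X=np.atleast_2d(np.array(X,float))
    return np.c_[p[0]+c*X[:,0]-s_*X[:,1],p[1]+s_*X[:,0]+c*X[:,1],X[:,2]]
so=least_squares(lambda p:(proj(f,T(p,X))-px).ravel(),[540,-35,-.1])
p=so.x; print(p, np.round(so.fun.reshape(-1,2),1).tolist())
# box: blue mask in each
bx=np.array([(222,190),(331,206),(322,278),(210,262)])/s+[120,110]
BX=np.array([(28,41.5),(28,-41.5),(-28,-41.5),(-28,41.5)])
def bres(q):
    c,s_=np.cos(q[2]),np.sin(q[2]); W=np.c_[q[0]+c*BX[:,0]-s_*BX[:,1],q[1]+s_*BX[:,0]+c*BX[:,1],np.full(4,86)]
    return (proj(f,T(p,W))-bx).ravel()
b=least_squares(bres,[0,90,0]); print('box in track',b.x,np.round(b.fun,1))
def draw(f,n,roi):
    im=cv2.cvtColor(f['color'],cv2.COLOR_RGB2BGR);x0,y0,x1,y1=roi;k=min(800/(x1-x0),600/(y1-y0))*.99
    im=cv2.resize(im[y0:y1,x0:x1],None,fx=k,fy=k,interpolation=cv2.INTER_CUBIC)
    def poly(X,col):
        q=((proj(f,T(p,X))-[x0-.0,y0])*k).astype(np.int32); cv2.polylines(im,[q],True,col,1)
    poly([(-49,210,74),(-81,210,74),(-81,-60,74),(-49,-60,74)],(0,255,255))
    poly([(35.5,200,64),(-35.5,200,64),(-35.5,-129,64),(35.5,-129,64)],(255,0,255))
    poly([(25,0,64),(-15,0,64)],(0,255,0))
    c,s_=np.cos(b.x[2]),np.sin(b.x[2])
    for z in (50,86): poly(np.c_[b.x[0]+c*BX[:,0]-s_*BX[:,1],b.x[1]+s_*BX[:,0]+c*BX[:,1],np.full(4,z)],(0,0,255))
    cv2.imwrite(f'pics/{n}.png',im)
draw(f,'ov_top',(120,110,330,260)); draw(g,'ov_side',(180,120,300,250))
E
python3 fit.py
```

```text
[ 5.31205257e+02 -3.43317774e+01 -1.16776951e-01] [[-0.1, -0.2], [-0.4, 0.5], [0.4, 0.1], [0.2, 0.9], [-0.4, -0.6], [-1.0, -0.0], [0.8, -0.6], [0.3, 0.1], [-0.1, 0.5], [0.3, -0.7]]
box in track [-6.48898548e-01  1.06089428e+02 -5.09431922e-03] [-0.1 -0.2  0.5 -0.4 -0.2  0.3 -0.2  0.4]
```

View pics/ov_top.png

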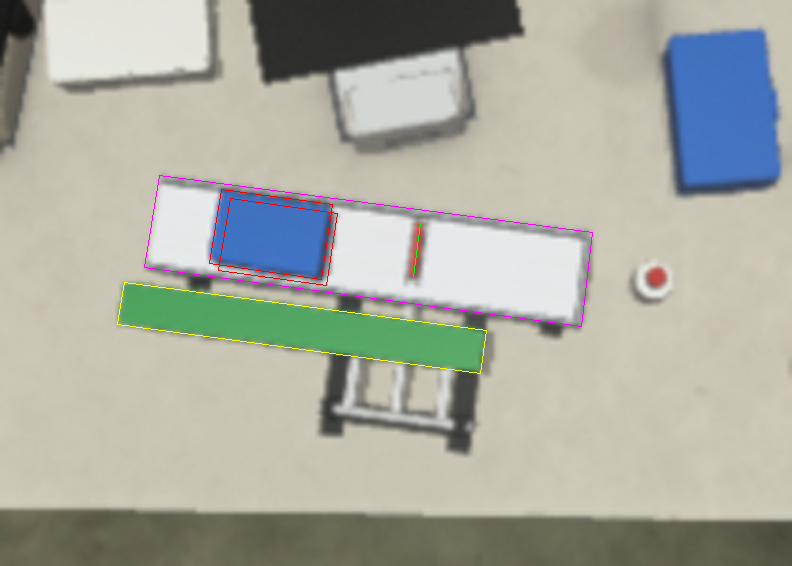

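View pics/ov_side.png

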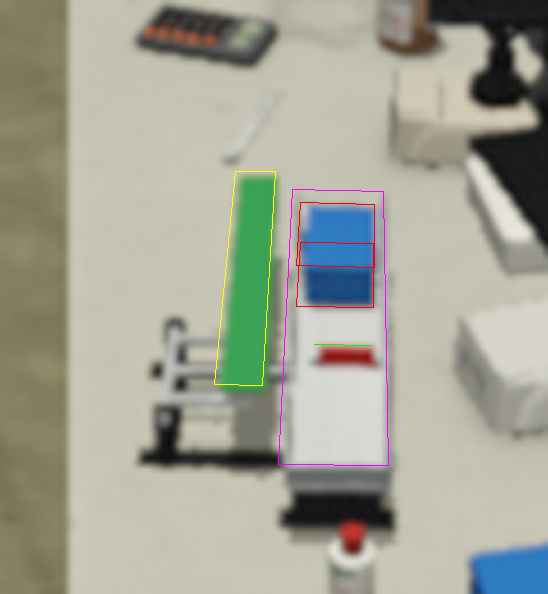

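Emit:
{"fn": "drive_tool", "kwargs": {"moves": [[0.45, [3.4, -3.9, 0], -4], [0.45, [6.8, -7.7, 0], -8], [0.45, [10.2, -11.6, 0], -13], [0.45, [13.6, -15.5, 0], -17], [0.45, [17, -19.4, 0], -21], [0.45, [20.4, -23.2, 0], -26], [0.45, [23.8, -27.1, 0], -30], [0.45, [27.2, -31, 0], -34], [0.45, [30.6, -34.8, 0], -38], [0.45, [34, -38.7, 0], -43], [0.45, [37.4, -42.6, 0], -47], [0.45, [40.8, -46.4, 0], -51]], "grip_force": 30}}

```text
clock: 2.4
eef_pos: [436.6, -46.5, 231.6]
tcp_rot: [3.141, -0.0, 1.158]
contact_force: [0.5, -0.3, 0.1]
opening: 0.548
```

Emit:
{"fn": "drive_tool", "kwargs": {"moves": [[0.45, [5, 0.1, 0], -4], [0.45, [10, 0.2, 0], -8], [0.45, [15, 0.4, 0], -13], [0.45, [20.1, 0.5, 3], -17], [0.45, [20.1, 0.5, 6], -17], [0.45, [20.1, 0.5, 10], -17], [0.45, [20.1, 0.5, 10], -17], [0.45, [20.1, 0.5, 10], -17]]}}

```text
clock: 3.4
eef_pos: [522.6, 135.7, 132.9]
tcp_rot: [3.14, -0.0, 1.455]
contact_force: [0.8, -0.7, 1.0]
opening: 0.548
```

```bash
cat > look.py <<'E'
import sys
from h import *
n=sys.argv[1]
s=r.sense(); print(s['clock'],s['eef_pos'].round(1),s['tcp_rot'].round(3),s['contact_force'].round(2),s['opening'])
for c,(x0,y0,x1,y1) in dict(top=(130,110,290,230),side=(180,130,300,220),wrist=(0,0,512,384)).items():
    f=r.grab_frame(c); im=cv2.cvtColor(f['color'],cv2.COLOR_RGB2BGR);k=min(800/(x1-x0),600/(y1-y0))
    cv2.imwrite(f'pics/{n}_{c}.png',cv2.resize(im[y0:y1,x0:x1],None,fx=k,fy=k,interpolation=cv2.INTER_CUBIC))
E
python3 look.py a
```

```text
3.4 [522.6 135.7 132.9] [ 3.14  -0.     1.455] [ 0.84 -0.67  1.03] 0.547972413724703
```

View pics/a_wrist.png

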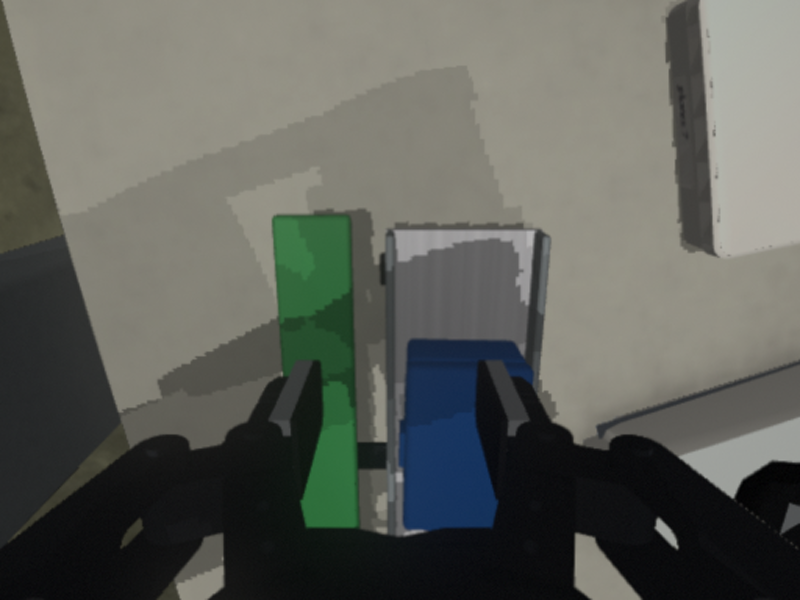

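View pics/a_side.png

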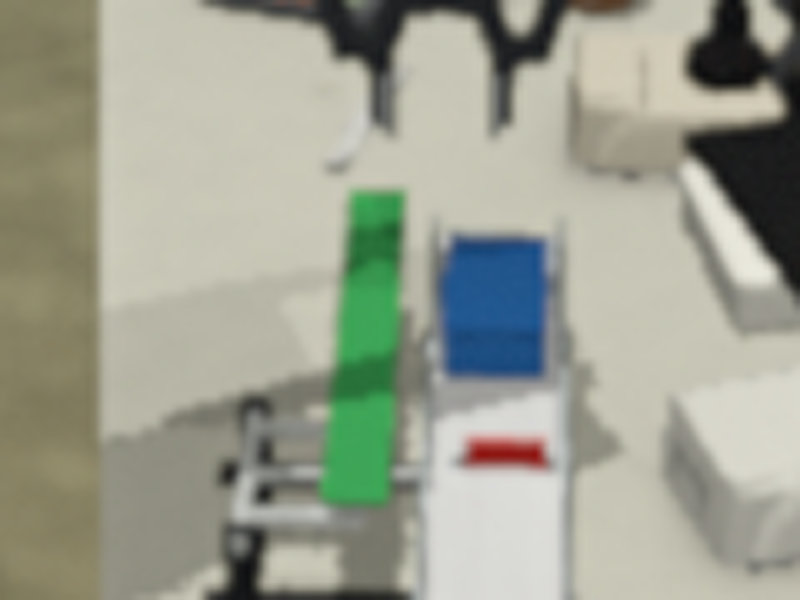

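View pics/a_top.png

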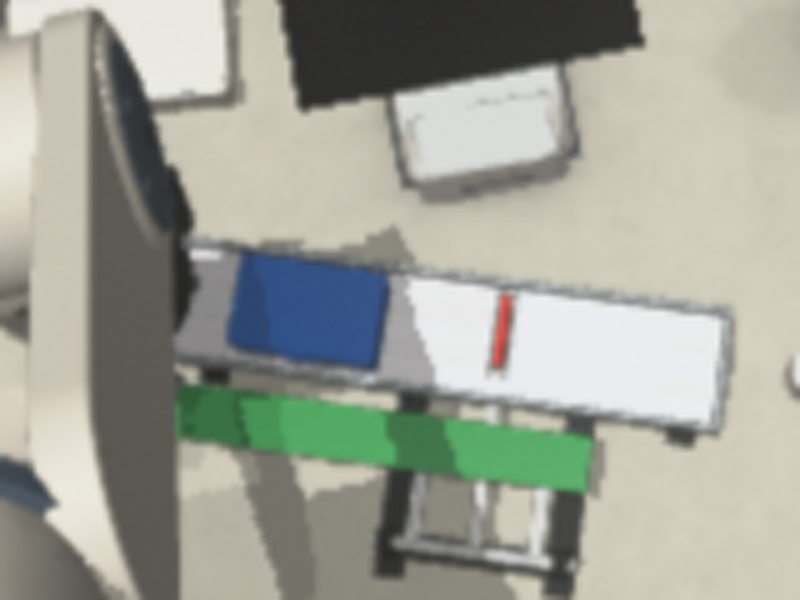

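```bash
cat > wr.py <<'E'
from h import *
s=r.sense(); f=r.grab_frame('wrist'); H=np.array(f['hand_eye'])
z0=s['eef_pos'][2]; k=1.5625
def tool(px,z):  # world z plane -> tool coords (tool vertical)
    o,d=ray(f,np.array(px)/k,H); return o+d*((z0-z)-o[2])/d[2]
for n,px,z in [('railL_far',(273,217),74),('railR_far',(351,217),74),('railR_mid',(357,500),74),('wallL out far',(387,235),64),('wallR out far',(550,235),64),('wallL out mid',(388,500),64),('boxrearL',(408,342),86),('boxrearR',(517,342),86),('boxR..',(532,375),86),
  ('tipL',(310,365),z0+6),('tipLin',(322,362),z0+6),('tipLout',(302,362),z0+6),('tipRin',(479,362),z0+6),('tipRout',(500,362),z0+6)]:
    print(n,tool(px,z).round(1))
E
python3 wr.py
```

```text
railL_far [ 42.4 -48.8  59.4]
railR_far [ 42.4 -17.9  59.4]
railR_mid [-91.3 -18.7  59.4]
wallL out far [33.4 -3.9 69.4]
wallR out far [33.5 64.5 69.4]
wallL out mid [-99.4  -4.3  69.4]
boxrearL [-5.7  4.7 47.4]
boxrearR [-5.8 48.3 47.4]
boxR.. [-20.3  55.4  47.4]
tipL [  9.  -24.8  -6. ]
tipLin [ 10.  -21.3  -6. ]
tipLout [ 10.  -27.1  -6. ]
tipRin [10.  24.2 -6. ]
tipRout [10.  30.3 -6. ]
```

```bash
cat >> wr.py <<'E'
print(H.round(2).tolist())
for px,z in [((410,366),86),((528,366),86),((408,342),50),((517,342),50)]: print(z,tool(px,z).round(1))
im=cv2.cvtColor(f['color'],cv2.COLOR_RGB2BGR)[190:310,160:360]
cv2.imwrite('pics/wz.png',cv2.resize(im,None,fx=4,fy=4,interpolation=cv2.INTER_CUBIC))
E
python3 wr.py|tail -5
```

```text
[[0.0, 0.96, 0.28, 71.63], [1.0, -0.0, -0.0, 0.78], [-0.0, 0.28, -0.96, -140.75], [0.0, 0.0, 0.0, 1.0]]
86 [-16.1   5.5  47.2]
86 [-16.2  53.4  47.2]
50 [-20.4   5.4  83.2]
50 [-20.5  57.3  83.2]
```

View pics/wz.png

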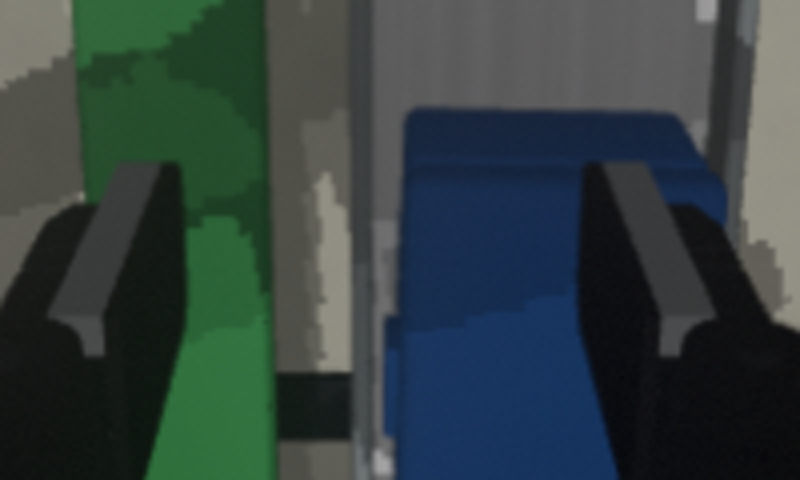

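Emit:
{"fn": "drive_tool", "kwargs": {"moves": [[0.34, [0.4, 0, 0], 0], [0.34, [0.4, 0, 2], 0], [0.34, [0.4, 0, 4], 0], [0.34, [0.4, 0, 5.4], 0], [0.34, [0.4, 0, 5.4], 0], [0.34, [0.4, 0, 5.4], 0]]}}

```text
clock: 4.4
eef_pos: [523.7, 139.8, 79.5]
tcp_rot: [3.138, -0.001, 1.455]
contact_force: [0.3, -0.0, 0.3]
opening: 0.659
```

```bash
python3 look.py b
```

```text
4.4 [523.7 139.8  79.5] [ 3.138e+00 -1.000e-03  1.455e+00] [ 0.26 -0.01  0.28] 0.6593119840166497
```

View pics/b_wrist.png

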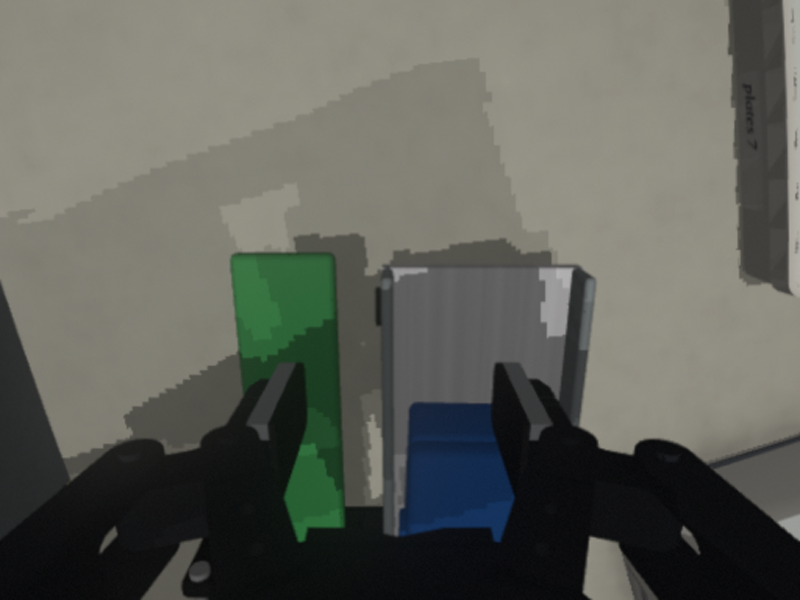

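View pics/b_side.png

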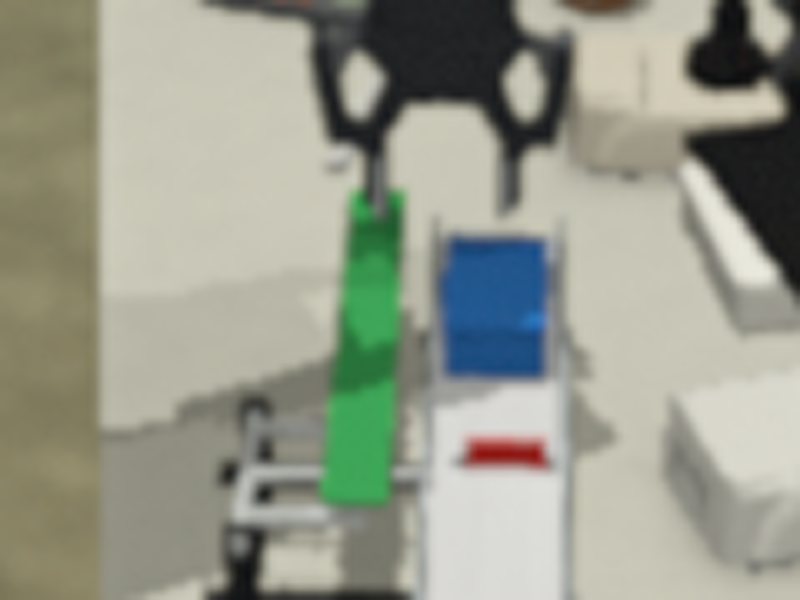

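The left tip is over the rail and the right tip is between the walls, behind the box (wrist px: tips (285,365) and (510,365), box rear edge at row ~405). I'll press down gradually.

Emit:
{"fn": "drive_tool", "kwargs": {"moves": [[0.34, [0, 0, 0.5], 0], [0.34, [0, 0, 1.0], 0], [0.34, [0, 0, 1.3], 0], [0.34, [0, 0, 1.3], 0], [0.34, [0, 0, 1.3], 0]]}}

```text
clock: 5.18
eef_pos: [525.3, 139.8, 67.2]
tcp_rot: [3.135, -0.002, 1.455]
contact_force: [2.8, -1.5, 6.2]
opening: 0.659
```

```bash
python3 look.py c
```

```text
5.175 [525.3 139.8  67.2] [ 3.135e+00 -2.000e-03  1.455e+00] [ 2.76 -1.46  6.22] 0.659104444307827
```

View pics/c_wrist.png

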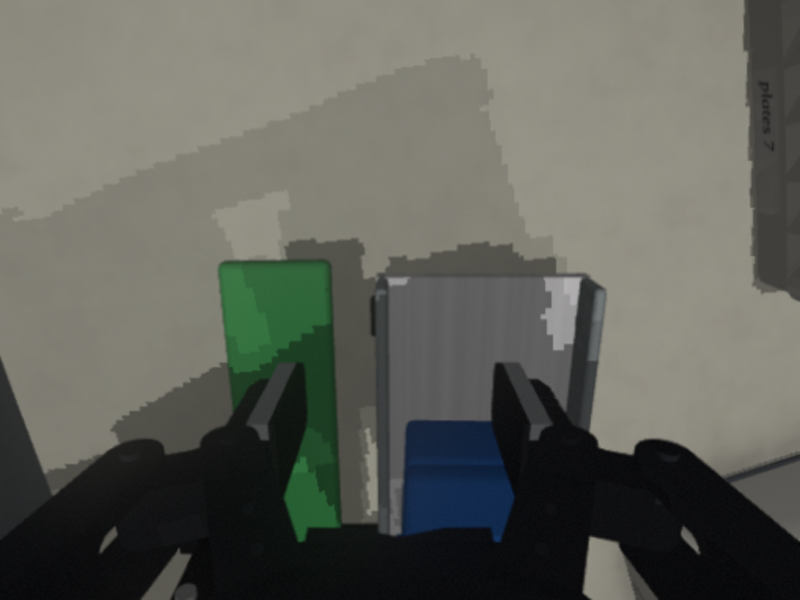

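View pics/c_side.png

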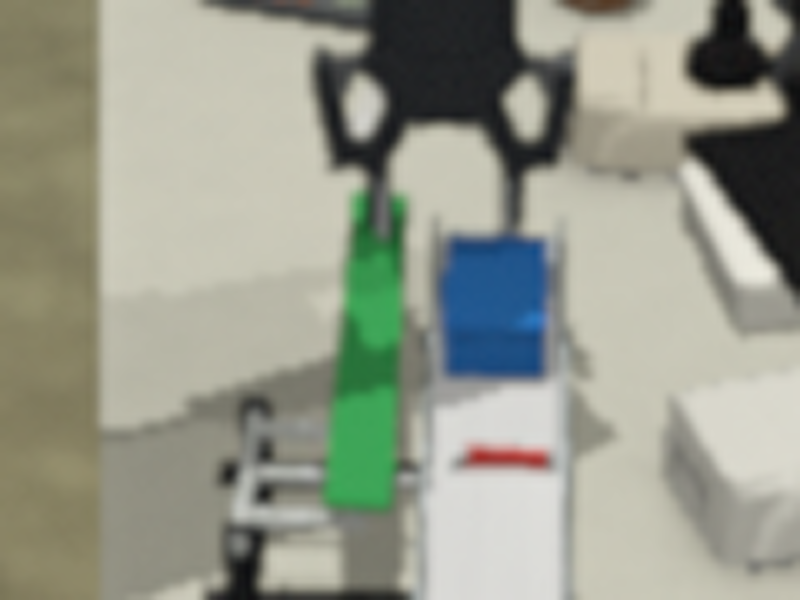

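View pics/c_top.png

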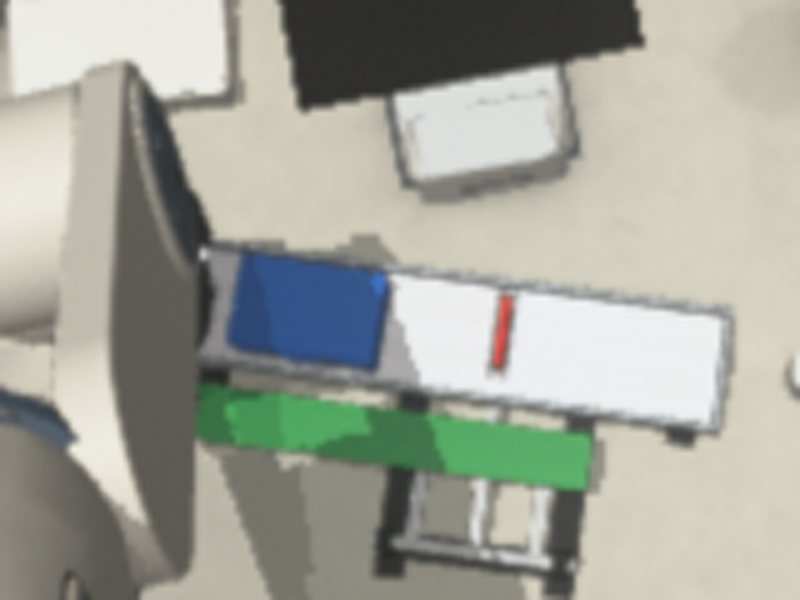

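Emit:
{"fn": "drive_tool", "kwargs": {"moves": [[0.34, [0, 0, 0.4], 0], [0.34, [0, 0, 0.8], 0], [0.34, [0, 0, 0.9], 0], [0.34, [0, 0, 0.9], 0]]}}

```text
clock: 5.82
eef_pos: [528.3, 139.7, 59.3]
tcp_rot: [3.13, -0.002, 1.456]
contact_force: [7.1, -3.6, 7.1]
opening: 0.656
```

```bash
python3 look.py d
```

```text
5.825 [528.3 139.7  59.3] [ 3.130e+00 -2.000e-03  1.456e+00] [ 7.09 -3.65  7.06] 0.6563494413353042
```

View pics/d_wrist.png

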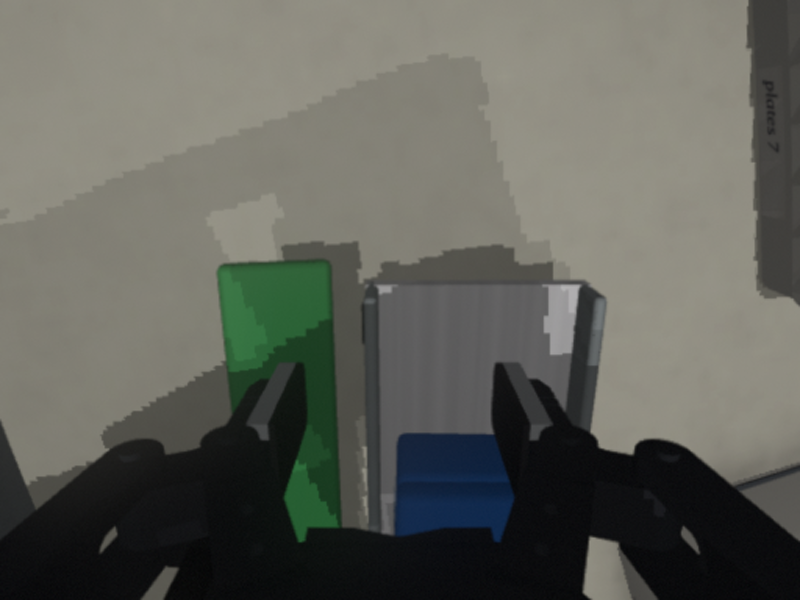

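View pics/d_side.png

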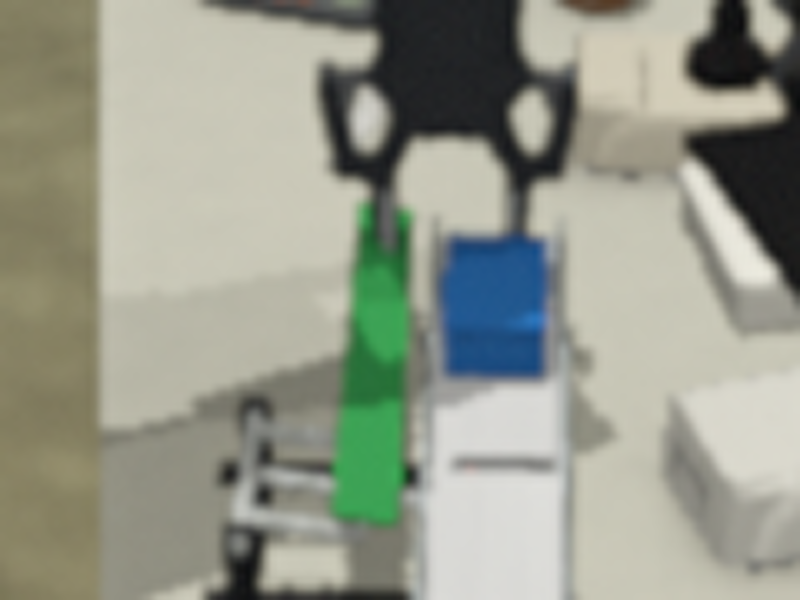

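Emit:
{"fn": "drive_tool", "kwargs": {"moves": [[0.34, [0, -0.1, 0.3], 0], [0.34, [-0.6, -0.2, 0.3], 0], [0.34, [-1.2, -0.2, 0.3], 0], [0.34, [-2.0, -0.2, 0.3], 0], [0.34, [-2.8, -0.2, 0.3], 0], [0.34, [-3.6, -0.2, 0.3], 0], [0.34, [-4.3, -0.2, 0.3], 0], [0.34, [-5, -0.2, 0.3], 0], [0.34, [-5, -0.2, 0.3], 0]]}}

```text
clock: 7.1
eef_pos: [522.1, 90.6, 57.0]
tcp_rot: [3.127, -0.004, 1.455]
contact_force: [2.1, 1.2, 6.5]
opening: 0.656
```

```bash
python3 look.py e
```

```text
7.1 [522.1  90.6  57. ] [ 3.127 -0.004  1.455] [2.08 1.17 6.45] 0.656072105809232
```

View pics/e_wrist.png

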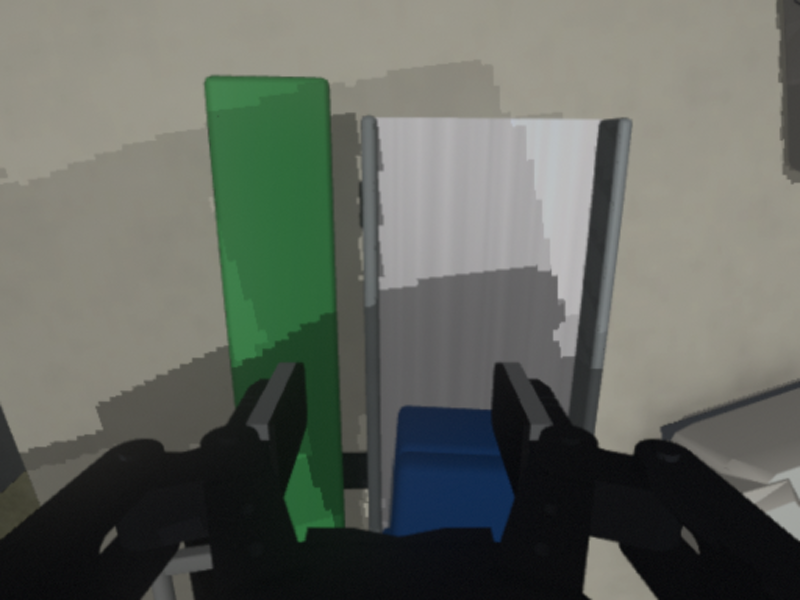

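View pics/e_side.png

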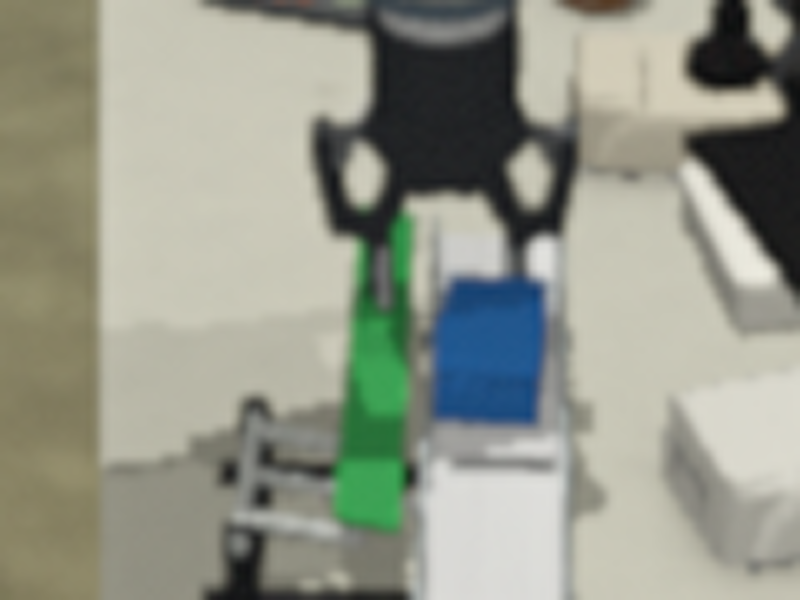

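View pics/e_top.png

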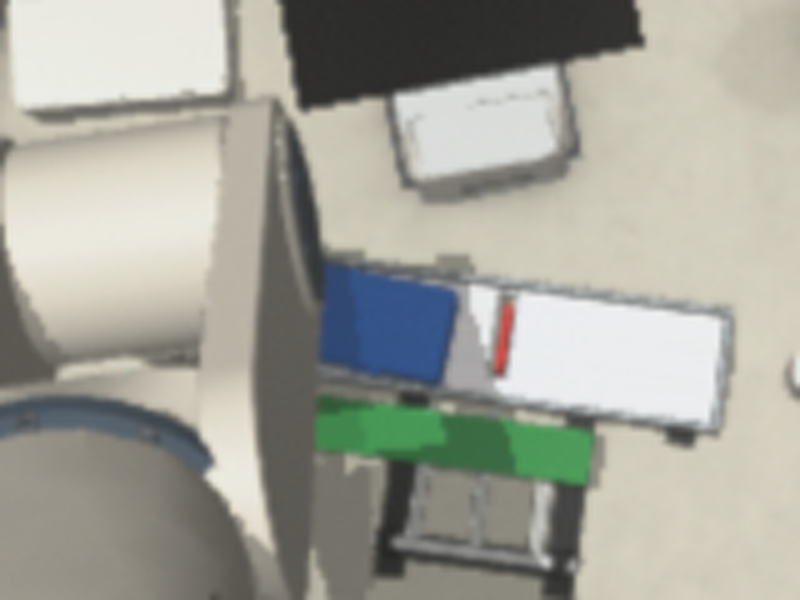

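Emit:
{"fn": "drive_tool", "kwargs": {"moves": [[0.34, [-0.5, -0.1, 0.1], 0], [0.34, [-1.5, -0.3, 0.1], 0], [0.34, [-2.5, -0.4, 0.1], 0], [0.34, [-3.6, -0.5, 0.1], 0], [0.34, [-4.7, -0.5, 0.1], 0], [0.34, [-5.8, -0.5, 0.1], 0], [0.34, [-6.9, -0.5, 0.1], 0], [0.34, [-8, -0.5, 0.1], 0], [0.34, [-9.1, -0.5, 0.1], 0], [0.34, [-10.2, -0.5, 0.1], 0], [0.34, [-11, -0.5, 0.1], 0], [0.34, [-11, -0.5, 0.1], 0]]}}

```text
clock: 8.75
eef_pos: [506.2, -18.3, 56.2]
tcp_rot: [3.123, -0.004, 1.455]
contact_force: [1.7, 0.6, 7.1]
opening: 0.659
```

```bash
python3 look.py f
```

```text
8.75 [506.2 -18.3  56.2] [ 3.123 -0.004  1.455] [1.67 0.6  7.09] 0.6594916664432021
```

View pics/f_wrist.png

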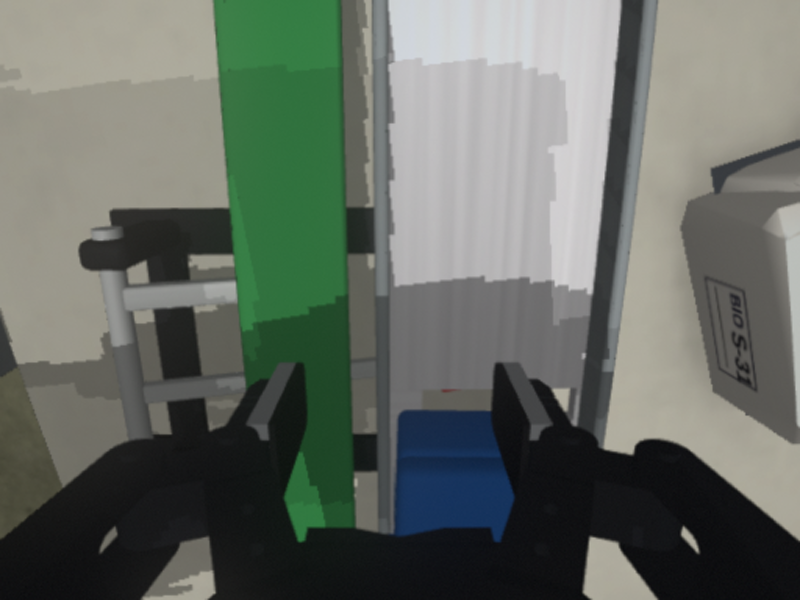

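View pics/f_side.png

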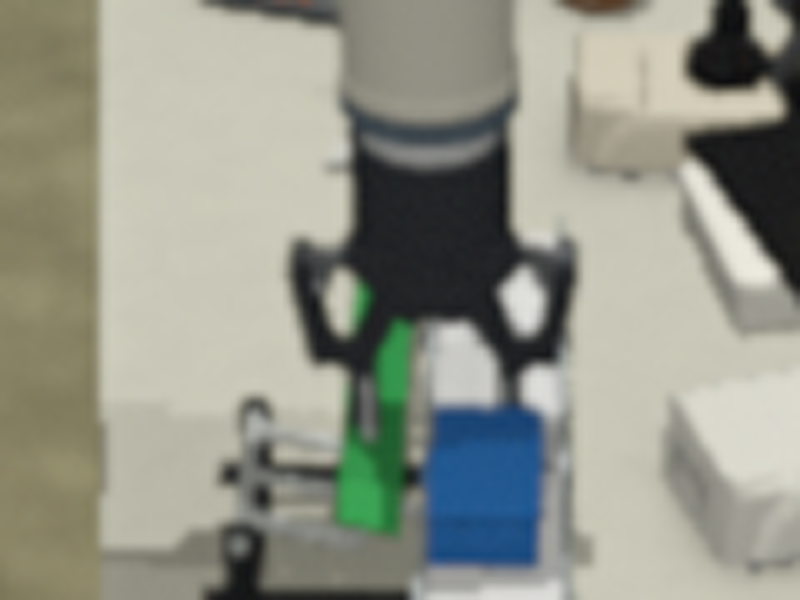

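View pics/f_top.png

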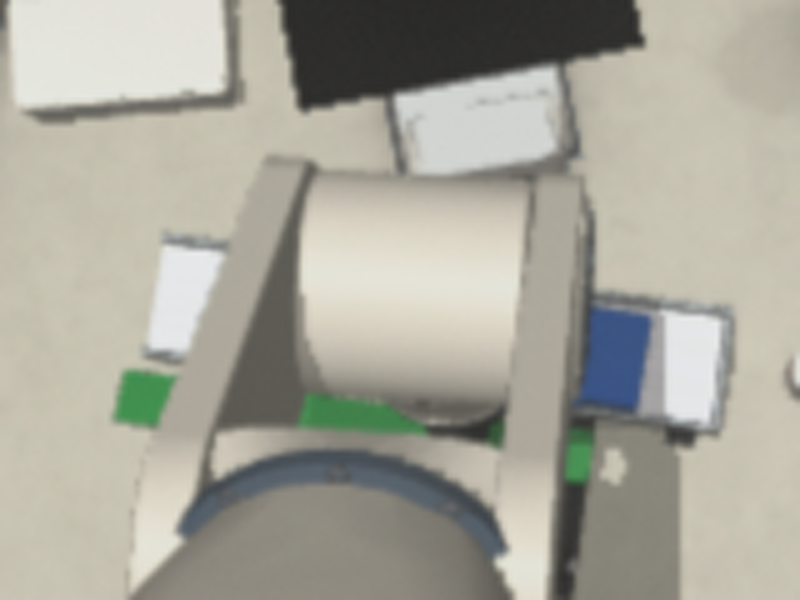

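Emit:
{"fn": "drive_tool", "kwargs": {"moves": [[0.34, [-0.7, -0.1, 0.1], 0], [0.34, [-1.4, -0.1, 0.1], 0], [0.34, [-2.1, -0.1, 0.1], 0], [0.34, [-2.7, -0.1, 0.1], 0], [0.34, [-3.1, -0.1, 0.1], 0], [0.34, [-3.1, -0.1, 0.1], 0]]}}

```text
clock: 9.65
eef_pos: [503.5, -48.8, 55.9]
tcp_rot: [3.12, -0.005, 1.454]
contact_force: [3.0, 3.3, 8.4]
opening: 0.658
```

```bash
python3 look.py g
```

```text
9.65 [503.5 -48.8  55.9] [ 3.12  -0.005  1.454] [3.04 3.32 8.38] 0.6576881591146736
```

View pics/g_wrist.png

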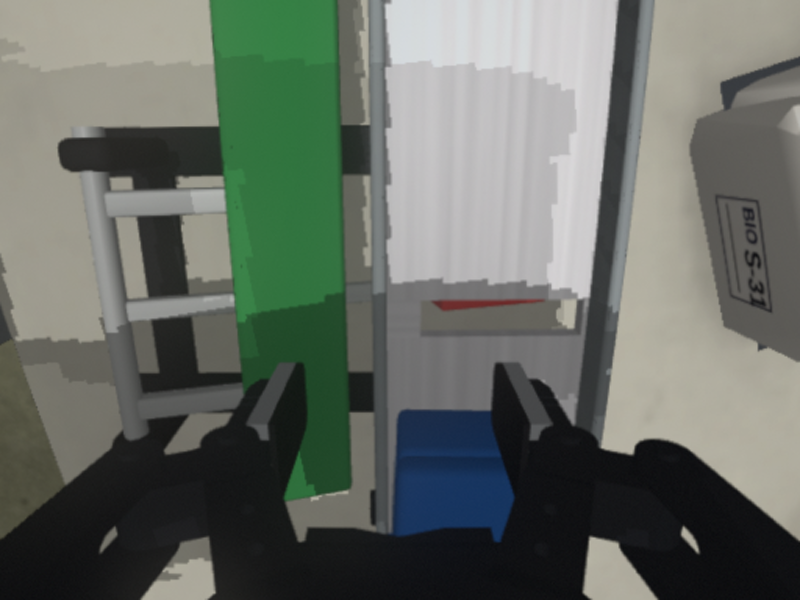

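View pics/g_top.png

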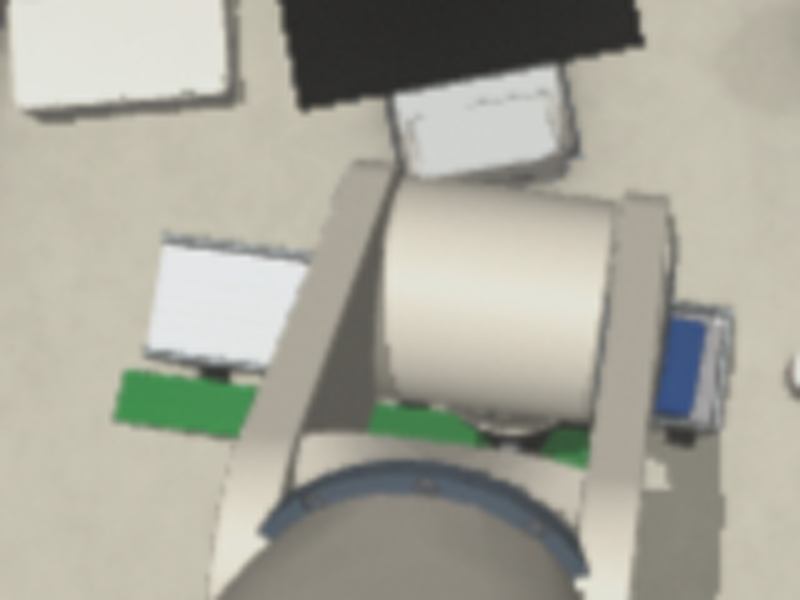

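Emit:
{"fn": "drive_tool", "kwargs": {"moves": [[0.34, [0.4, 0, 0.1], 0], [0.34, [0.8, 0, 0.1], 0], [0.34, [0.8, 0, 0.1], 0], [0.34, [0.8, 0, -0.5], 0], [0.34, [0.8, 0, -1.0], 0], [0.34, [0.8, 0, -1.5], 0], [0.34, [0.8, 0, -2.5], 0], [0.34, [0.8, 0, -4.5], 0], [0.34, [0.8, 0, -7.5], 0], [0.34, [0.8, 0, -11], 0], [0.34, [0.8, 0, -15], 0], [0.34, [0.8, 0, -15], 0]]}}

```text
clock: 11.3
eef_pos: [503.3, -41.2, 209.3]
tcp_rot: [3.114, -0.005, 1.455]
contact_force: [-0.2, -0.1, -0.5]
opening: 0.656
```

```bash
python3 look.py h
```

```text
11.3 [503.3 -41.2 209.3] [ 3.114 -0.005  1.455] [-0.21 -0.11 -0.46] 0.656023343030876
```

View pics/h_wrist.png

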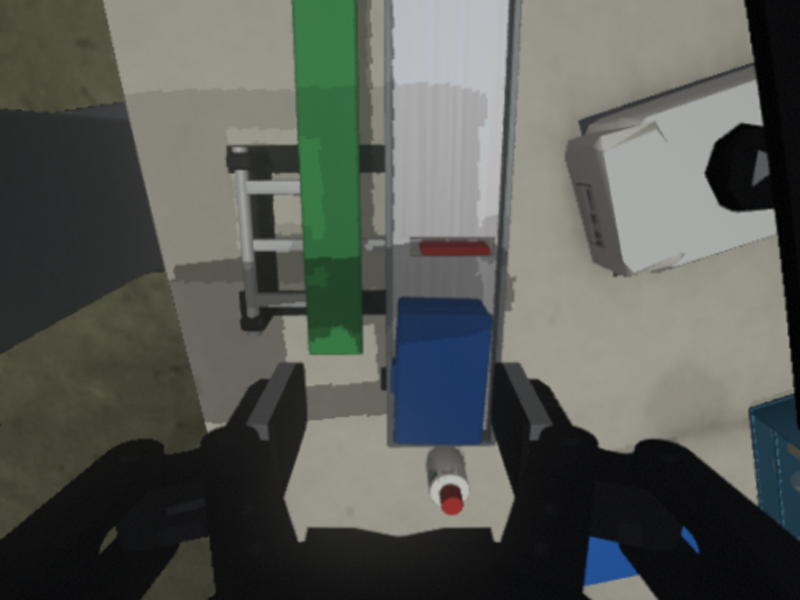

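View pics/h_side.png

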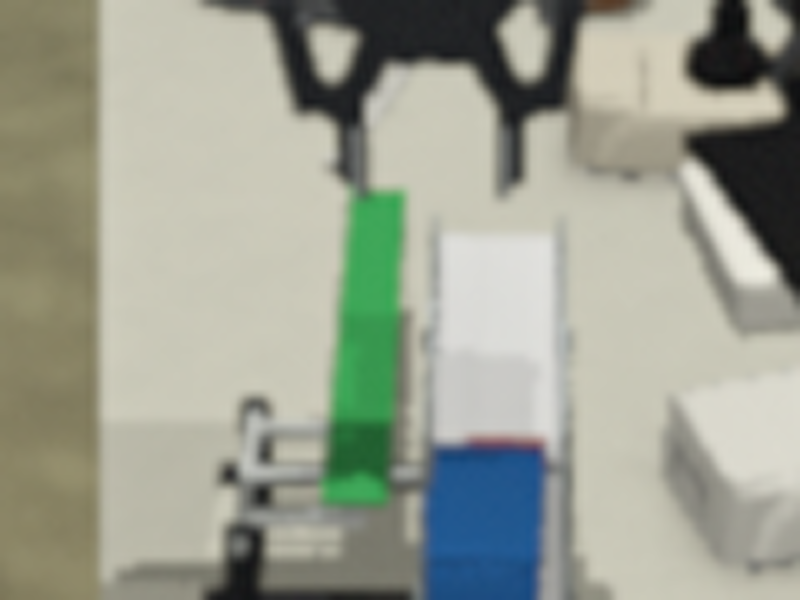

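Run:
```python
from h import *
from scipy.spatial.transform import Rotation as R
s=r.sense(); f=r.grab_frame('wrist')
T=np.eye(4);T[:3,:3]=R.from_euler('xyz',s['tcp_rot']).as_matrix();T[:3,3]=s['eef_pos']; f['pose']=T@np.array(f['hand_eye'])
def tr(px,z):
    w=onz(f,np.array(px)/1.5625,z)-[532,-35.5,0]; a=-.117
    return [round(float(w[0]*np.cos(a)+w[1]*np.sin(a)),1),round(float(-w[0]*np.sin(a)+w[1]*np.cos(a)),1)]
for n,px,z in [('rear bot L',(400,298),50),('rear bot R',(484,298),50),('front top L',(393,443),86),('front top R',(483,443),86),('blade L',(420,243),64),('blade R',(490,243),64),('rail R end',(362,353),74),('rail L end',(309,353),74)]: print(n,tr(px,z))
g=r.grab_frame('side'); im=cv2.cvtColor(g['color'],cv2.COLOR_RGB2BGR)[170:290,190:350]
cv2.imwrite('pics/fin.png',cv2.resize(im,None,fx=5,fy=5,interpolation=cv2.INTER_CUBIC))
```

```text
rear bot L [-25.4, -29.6]
rear bot R [26.1, -29.8]
front top L [-30.2, -107.7]
front top R [23.0, -108.5]
blade L [-14.5, 7.2]
blade R [25.2, 7.1]
rail R end [-47.9, -55.4]
rail L end [-78.6, -55.2]
```

View pics/fin.png

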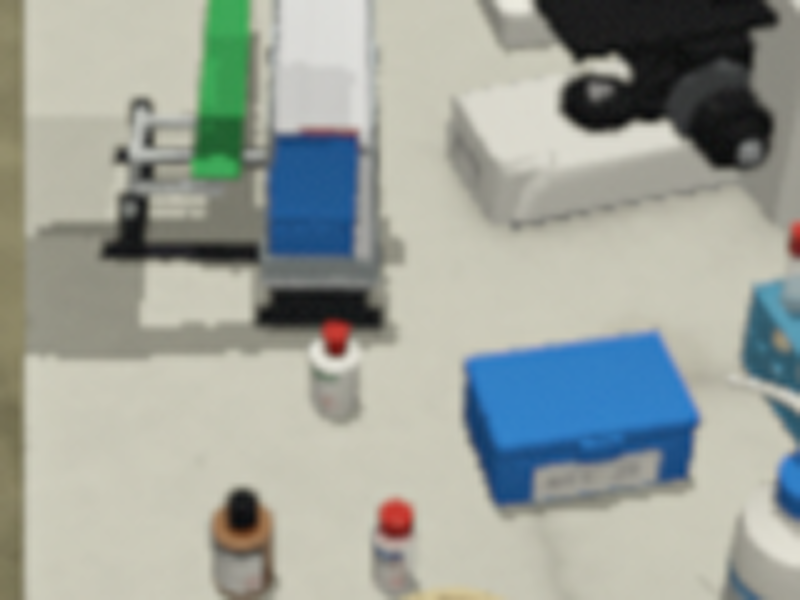

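```bash
python3 -c "
from rig import r
s=r.sense();print(s['clock'],s['contact_force']);print(r.sign_off())"
```

```text
11.55 [0.33993208 0.2138722  0.63843083]
the job is handed in; nothing more can be done
None
```

The blue slide box is in the bay behind the closed gate, and I handed the job in at 11.55 s. I pressed the green rail down with the left fingertip and, holding it there, pushed the box over the sunken gate with the right one. Then I backed off a few millimetres and lifted clear.

- **Box:** in the last wrist picture it stands flat, spanning about y −30 to −112 mm in the track's frame. That is wholly past the gate slot, and 13 to 17 mm short of the end stop.
- **Gate:** fully up behind the box. The red blade shows above the deck, and the rail is back in its starting place in the side picture.
- **Other things:** the bottles and vial look undisturbed in the side picture; the timer was out of that last view, but the arm never went near it. The force on the tool is about zero, and the highest it read at the end of any move was about 11 N.

**Disagreements:**
- The last wrist measurements put the blade and the rail's end about 5 to 7 mm too far towards +y. I put this down to tool tilt and calibration error. Corrected for it, the box would lie nearer −36 to −118 mm, still wholly inside the bay.
- The box turned slightly in the track during the push because the finger was off centre. It straightened after I re-centred the finger.

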